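Shut and lock the tilt-out bin under the altar

ROBOT

A 7-joint arm with a two-finger parallel gripper is mounted at the origin on the work surface. World frame = base frame: x ahead of the robot, y to its left, z up, the work surface at z = 0. Lengths are in m, angles in rad, forces in N, time in s.
With the tool pointing down it reaches from about 0.4 to 0.875 m from the base axis. Payload 6.5 kg.
Tool frame: the origin (TCP) lies at the very end of the fingers, on their centre line; the grasp point (between the pads) lies 19 mm behind it; z points along the fingers, y is the line along which they close (so a half turn about z gives the same grasp; the last joint's range is limited). The gripper opens to 85 mm and grips with 20 to 120 N. Pads are 22 mm wide; open, the fingers measure 114 mm over their backs; the gripper's body (76 mm by 85 mm) begins 54 mm behind the grasp point. The pads swing forward as they close: fully open they stand 13 mm farther back than shut.
Start: joints at [-1.385, 0.536, -0.004, 1.538, 0.003, 1.067, -0.071], TCP at [0.162, 0.629, 0.231] pointing down, gripper open.
Joint ranges: [-2.7, 2.7], [-0.37, 2.16], [-1.27, 1.26], [0.24, 2.4], [-1.31, 4.45], [0.19, 1.91], [-2.76, 2.76]. Speed limits (rad/s): [2.39, 2.39, 3.14, 3.14, 3.14, 3.14, 3.14].

INTERFACE

Orientations are given as a 3x3 rotation matrix whose columns are the frame's x, y, z axes.
In Python, from station import telemetry, cams, ticket, look_for, spot_point gives the robot as it stands.
- The arm moves only by the shell command python3 -m handwheel 'ROWS'. ROWS is a JSON object of lists of equal length, an entry for each row: "hand": the opening, from -1 (shut) to 1 (fully open); "travel": the shift along the tool's x, y, z in mm, a list of three; "twist": the turn about the tool's z in degrees. In form: {"hand": [hand, ...], "travel": [[tx, ty, tz], ...], "twist": [twist, ...]}. A call has 1 to 10 rows; each row shifts and turns the commanded pose from where the row before left it, along the tool's axes as they then stand; what a row does not reach is not made up. A row lasts 1/8 s, in which the tool goes at most 62.5 mm and 10.7 degrees, less where a joint would pass 70% of its speed; a pose out of reach is approached as far as the arm can. A call with a gripper value outside its range is refused whole. The fingers move at their own pace and stop on an object; the grip force is fixed at half the most. Time passes only in rows, so rows that do not move let the fingers close. It gives the time, the measured TCP pose, the force, the opening and the grip force at its end, in the units of the state.
- telemetry.state(): the state, without advancing time (a new reading comes with each control period).
- cams.camera(name): name is "scene" or "top"; returns the picture (480x640x3 uint8, red, green, blue); there is no depth.
- cams.get_calibration(name): a dict with "fx", "fy", "cx", "cy" (pixels), "extrinsics" (4x4, takes a point from world to camera coordinates). Camera axes: x right, y down, z forward; pixel columns grow to the right and rows downward; lengths in m; the calibration is good to about 2 mm. A picture is of the moment at which its call begins. get_calibration takes no time and is no camera call.
- ticket.hand_in(): hands the job in; it is judged then, once.
Trained networks look in the newest picture that a camera, given by its name, has taken for a name from the list of things; names that differ only in an ending like _2 or _b are one class to them, and where a whole thing is asked for, a point or a joint stands for the part that bears it (a point fixed in the world has none). Each returns a list of dicts, best first, with "conf" (0 to 1); they miss things now and then, are a little off and sometimes report something else, mostly with a low value. They report only what shows in the picture. A call takes as long as a camera call.
- look_for(camera, label): "position" ([row, column] in pixels, amid what is visible of it).
- spot_point(camera, label): "position" ([row, column] in pixels: a listed point, or the origin of a listed thing).
The state is a dict: "t": time; "joint_pos": joint angles; "qvel": joint speeds; "joint_efforts": joint torques, N m; "tool_pos": TCP position; "orientation": TCP orientation; "contact_force": force on the tool from outside, world axes, zero at the start; "ft_torque": the same for the moment, N m; "gripper_width": finger opening in m; "grip_force": force on a finger pad.
Only numpy, scipy, OpenCV 4.12 (cv2) and the standard library are available. Lean on these libraries where they do the work, as an engineer would, in place of code of your own. Each camera call takes 0.05 s, during which the arm holds its last target. There are 200 camera calls.

TASK

Gently push the tilted-out bin fully shut. Then press the black quarter-turn head on top of the unit down until you feel it reach its stop, without forcing it, turn it a quarter turn clockwise (seen from above) while it is down so that its cam catches under the top and holds the bin, and let go of it. Leave the bell and the other things on the shelf where they are.

Things in the scene. Friction and masses are not known exactly. Their poses are not given: they have to be found in the camera images.
- bin_unit: Fixed white plastic housing of the tilt-out bin, 140 mm high, open in front. Origin on the shelf straight below the axis of the black fastener; its -x is the front (towards the robot), +y left, z up. It reaches from x = -60 (front) to +70 mm and from y = -160 to +120 mm about this origin, and is turned by up to 0.25 rad about the vertical.
- bin_tilt (a joint): Tilt of the grey-blue bin about the level axis at the foot of its front (60 mm before the unit's origin, 4 mm above the shelf): 0 = shut, against a hard stop; grows as the top leans out to the front, at most 0.5 rad. It stays where it is left; 2 to 4 N at the top edge move it. From 0.04 rad on, the fastener's cam cannot pass it and the head cannot be turned home.
- bin_front: The bin's front panel, 280 mm wide (y), 132 mm high, 6 mm thick. Origin at the middle of its top edge; its own z points up along the panel, its own -x out of the front face. Shut, its top edge is 136 mm above the shelf. Push it with no more than 25 N.
- stud_base (a point): Point on the top of the unit (140 mm above the shelf) where the fastener's axis passes through it. Fixed to the unit, axes as the unit's.
- stud: Black quarter-turn fastener. Origin on its axis, at the level of the unit's top while up. Round flange 40 mm across, 20 to 24 mm above the origin; on it a bar grip 40 mm long (own x), 12 mm thick (own y), 24 mm high. Its -x end is red: it points to the front when unlocked, to the unit's +y (left) when locked. Pinch the bar across its thickness; fingertips can also press on the flange.
- stud_flange (a point): Centre of the flange's upper face, the foot of the bar grip; 24 mm above the unit's top while the head is up, and moves down with it. The bar's top is 24 mm higher. x along the bar.
- stud_press (a joint): How far the head is pressed down (m), 0 = up. A spring holds it up with 3 N, plus 0.3 N per mm. The depth at which the cam passes below its catch is hidden and differs each time: 3 to 15 mm; the hard bottom stop is 1.5 mm deeper (4.5 to 16.5 mm). Short of that depth the head turns only a few degrees and jams. Once caught and let go, it springs up to 2 mm above that depth and stays.
- stud_turn (a joint): Turn of the head, clockwise seen from above (rad): 0 = unlocked, 1.57 = locked; ends at 0 and 1.66. The cam drops into its catch at about 1.47 and then cannot turn back. Needs about 0.1 to 0.2 N m.
- catch: Hidden steel catch inside the unit under the fastener, with the bottom stop for the cam; it must not take more than 18 N from the fastener. Its origin lies on the fastener's axis at the unit's top and does not show how deep the catch sits.
- bell: Small brass bell, 52 mm across, 58 mm high, standing on the unit's top about 120 mm to the unit's -y side of the fastener. Origin at the centre of its underside. Leave it.
- lacquer_box: Round red lacquered box, 108 mm across, 74 mm high, on the shelf. Origin at the centre of its underside. Leave it.
- tin_case: Hexagonal tin gift case, 114 mm across corners, 88 mm high. Origin at the centre of its underside. Leave it.
- incense_holder: Blue ceramic incense holder, 92 mm across, 50 mm high, two stubs of incense to 110 mm. Origin at the centre of its underside. Leave it.
- saucer_a: White porcelain saucer, 100 mm across, 18 mm high. Origin at the centre of its underside. Leave it.
- saucer_b: Its twin. Leave it.

How it is judged:
On the way, in this order (a step that is already met when the one before it is completed fails the run):
1. the bin is pushed fully shut, the head still up and unturned (value of joint bin_tilt below 0.03 rad and value of joint stud_turn below 0.3 rad), for 0.2 s.
2. the head is pressed down (value of joint stud_press above 0.0025 m and value of joint bin_tilt below 0.04 rad), for 0.1 s.
3. the head is turned a quarter turn (value of joint stud_turn above 1.42 rad and value of joint bin_tilt below 0.04 rad), for 0.2 s.
At the end, for the whole second after the job is handed in: The bin is shut to within 0.04 rad, the head is turned to the locked side (more than 1.42 rad), let go, sprung back into its catch (between 0.3 and 14.5 mm down) and at rest (all of step 3 and value of joint stud_press between 0.0003 and 0.0145 m and angular speed of each of stud, bin_front below 0.05 rad/s); the robot touches nothing.
It fails at once if the fastener is forced against its catch or bottom stop with more than 18 N (contact force between stud and catch above 18 N).
It fails at once if the bin is pushed with more than 25 N (contact force between anything else and bin_front above 25 N).
It fails at once if a bystander is moved more than 20 mm (distance of any of bell, lacquer_box, tin_case, incense_holder, saucer_a, saucer_b from where it was at the start of the episode above 0.02 m).
It fails at once if the bell is knocked over (angle between bell's own z axis and vertical above 0.5 rad).
It also fails if it takes over 72 s, if anything falls off the work surface, if the arm or the gripper's body presses on something with over 40 N, if the wrist force passes 120 N, or if a joint passes its speed limit or range.

## Working session

There is one attempt and no reset: what is moved stays moved. The work goes in short steps, Python scripts to look and compute and a shell command to move; the robot and the scene stay as the last step left them, time stands still between calls to the robot, and variables do not carry over. Pictures are saved under pics/ and viewed, at most 10 in all, crops included, and the job is handed in when it is done.

```bash
mkdir -p pics; ls; cat > h.py <<'E'
import numpy as np, cv2
from station import telemetry, cams, ticket, look_for, spot_point
def ray(cam,p):
    c=cams.get_calibration(cam);E=np.array(c["extrinsics"]);R=E[:3,:3];o=-R.T@E[:3,3]
    d=R.T@np.array([(p[1]-c["cx"])/c["fx"],(p[0]-c["cy"])/c["fy"],1]);return o,d/np.linalg.norm(d)
def atz(cam,p,z):
    o,d=ray(cam,p);return o+d*(z-o[2])/d[2]
def tri(p1,p2):
    (o1,d1),(o2,d2)=ray("scene",p1),ray("top",p2)
    s=np.linalg.lstsq(np.c_[d1,-d2],o2-o1,rcond=None)[0]
    a,b=o1+d1*s[0],o2+d2*s[1];return (a+b)/2,np.linalg.norm(a-b)
def px(cam,X):
    c=cams.get_calibration(cam);v=np.array(c["extrinsics"])@np.r_[X,1];return [v[1]/v[2]*c["fy"]+c["cy"],v[0]/v[2]*c["fx"]+c["cx"]]
E
python3 - <<'E'
from h import *
np.set_printoptions(precision=4,suppress=True)
for c in("scene","top"): cv2.imwrite(f"pics/{c}0.png",cams.camera(c)[:,:,::-1])
for l in("stud_base","stud_flange","stud","bin_front","bin_unit","bell"):
    r=[spot_point(c,l)[:2] for c in("scene","top")]
    print(l,[[(np.round(q["position"]),round(q["conf"],2)) for q in x] for x in r])
    if r[0] and r[1]: print("  ",*tri(r[0][0]["position"],r[1][0]["position"]))
s=telemetry.state();print(s["t"],s["tool_pos"],s["orientation"],s["contact_force"],s["gripper_width"])
E
```

```text
pics
stud_base [[(array([287., 306.]), 0.88)], [(array([181., 305.]), 0.59), (array([161., 366.]), 0.57)]]
   [0.6355 0.0147 0.1384] 0.006738718133185821
stud_flange [[(array([277., 305.]), 0.9)], [(array([176., 306.]), 0.6)]]
   [0.6386 0.0136 0.1678] 0.0044800689304323816
stud [[(array([286., 306.]), 0.58)], [(array([178., 305.]), 0.56)]]
   [0.6397 0.0166 0.1446] 0.004647122936399395
bin_front [[(array([250., 307.]), 0.8)], [(array([226., 331.]), 0.82)]]
   [ 0.5463 -0.0278  0.1293] 0.005638305407128853
bin_unit [[(array([327., 304.]), 0.56)], [(array([190., 306.]), 0.56)]]
   [0.6387 0.0152 0.0103] 0.010929020295945837
bell [[(array([281., 244.]), 0.85)], [(array([160., 365.]), 0.81), (array([226., 328.]), 0.43)]]
   [ 0.6719 -0.0972  0.1424] 0.0025615813650612784
0.7 [0.1619 0.6295 0.2313] [[-0.9685  0.2491  0.    ]
 [ 0.2491  0.9685  0.0001]
 [ 0.      0.0001 -1.    ]] [-0.7991  0.386   0.2856] 0.0854165103343661
```

View pics/scene0.png

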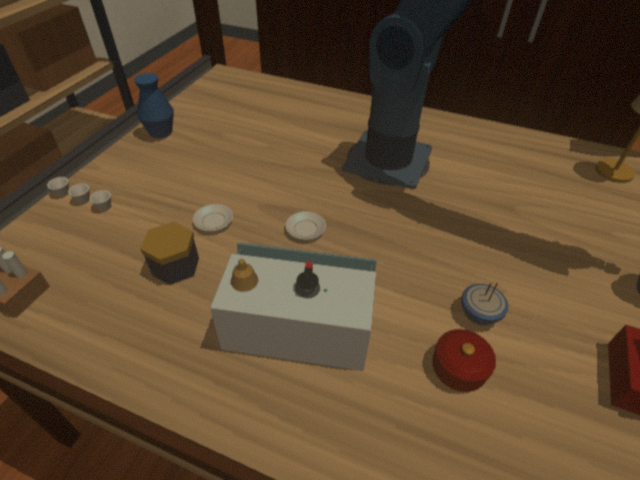

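View pics/top0.png

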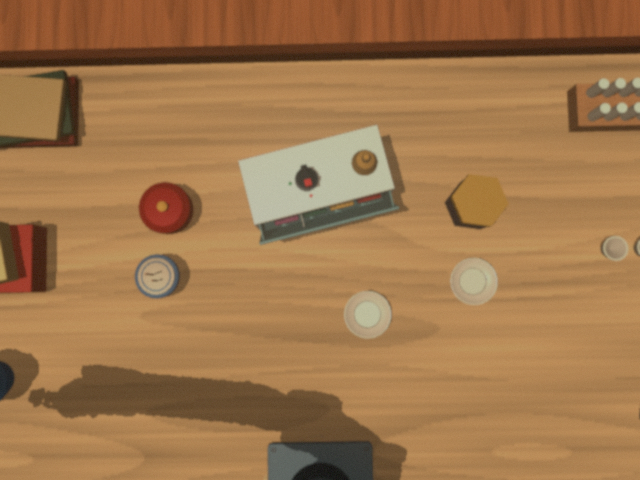

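The scene picture shows the unit near (300, 300), with the red end of the head towards the robot. The top picture shows the white top with corners at about (160,240), (127,378), (191,393) and (224,255), the bin leaning out in front of it, the head at (179,307) and the bell at (161,365). Next I fit the white top.

```bash
python3 - <<'E'
from h import *
np.set_printoptions(precision=4,suppress=True)
im=cv2.imread("pics/top0.png");hsv=cv2.cvtColor(im,cv2.COLOR_BGR2HSV)
m=((hsv[...,1]<45)&(hsv[...,2]>130)).astype(np.uint8)
n,lab,st,_=cv2.connectedComponentsWithStats(m);k=lab[150,330];m=(lab==k).astype(np.uint8)
print(st[k])
c=max(cv2.findContours(m,0,1)[0],key=cv2.contourArea)[:,0]
W=np.array([atz("top",(r,cc),.14)[:2] for cc,r in c],np.float32)*1000
(cx,cy),wh,a=cv2.minAreaRect(W);print(cx,cy,wh,a)
B=cv2.boxPoints(((cx,cy),wh,a));print(B)
for a0 in (a,a-90):
  y=np.deg2rad(a0)
  if abs(y)<.4:
    R=np.array([[np.cos(y),-np.sin(y)],[np.sin(y),np.cos(y)]])
    print("yaw",y,"stud",np.array([cx,cy])-R@[5,-20])
    s=np.array([cx,cy])-R@[5,-20]
    for z in(.164,.188): print(px("top",np.r_[s/1000,z]),px("scene",np.r_[s/1000,z]))
    bl=atz("top",(226,331),.13)*1000;print("bin top mid in unit",R.T@(bl[:2]-s))
    # rect edges of the bin top: rows
    for u in ([-60,60],[-100,60]): print(u,s+R@u)
E
```

```text
[ 240  127  153   97 8049]
645.5776977539062 -2.7804412841796875 (127.85405731201172, 275.6275329589844) 13.57273006439209
[[ 551.0939  116.1822]
 [ 615.778  -151.7478]
 [ 740.0615 -121.7431]
 [ 675.3774  146.1869]]
yaw 0.23688882810806394 stud [636.0237  15.4876]
[np.float64(177.56742094101463), np.float64(306.1663724055473)] [np.float64(278.05749025660066), np.float64(307.7386288540074)]
[np.float64(175.27876185310606), np.float64(305.82461235080774)] [np.float64(269.2525557114508), np.float64(307.7370794944907)]
bin top mid in unit [-97.8373 -23.4358]
[-60, 60] [563.6186  59.7312]
[-100, 60] [524.7357  50.344 ]
```

```bash
python3 -m handwheel '{"hand":[-1,-1,-1,-1,-1,-1,-1,-1,-1,-1],"travel":[[0,0,0],[0,0,0],[0,0,0],[-11,-40,0],[-11,-40,0],[-11,-40,0],[-11,-40,0],[-11,-40,0],[-11,-40,0],[-11,-40,0]],"twist":[-9.5,-9.5,-9,0,0,0,0,0,0,0]}'
python3 -m handwheel '{"hand":[-1,-1,-1,-1,-1,-1,-1,-1,-1,-1],"travel":[[-11,-41,0],[-11,-41,0],[-11,-41,0],[-11,-41,0],[-11,-41,0],[-11,-41,0],[-11,-41,0],[-11,-41,0],[-11,-40,0],[0,0,0]],"twist":[0,0,0,0,0,0,0,0,0,0]}'
```

```text
t: 1.95
tool_pos: [0.3032, 0.3742, 0.2315]
orientation: [[-0.972, -0.235, 0.0], [-0.235, 0.972, 0.001], [-0.001, 0.0, -1.0]]
contact_force: [0.9, -0.4, 0.4]
gripper_width: 0.0001
grip_force: 0.0
t: 3.2
tool_pos: [0.4864, 0.0377, 0.2316]
orientation: [[-0.973, -0.229, 0.001], [-0.229, 0.973, -0.001], [-0.001, -0.001, -1.0]]
contact_force: [-0.4, 0.3, 0.5]
gripper_width: 0.0002
grip_force: 0.0
```

```bash
python3 -m handwheel '{"hand":[-1,-1,-1,-1,-1,-1,-1,-1,-1],"travel":[[0,0,29],[0,0,29],[0,0,29],[0,0,29],[-6,0,0],[-6,0,0],[-6,0,0],[-6,0,0],[-4,0,0]],"twist":[0,0,0,0,0,0,0,0,0]}'
python3 -m handwheel '{"hand":[-1,-1,-1,-1,-1],"travel":[[-4,0,0],[-4,0,0],[-4,0,0],[-4,0,0],[0,0,0]],"twist":[0,0,0,0,0]}'
python3 - <<'E'
from h import *
cv2.imwrite("pics/top1.png",cams.camera("top")[100:300,200:440,::-1])
E
```

```text
t: 4.32
tool_pos: [0.5131, 0.0477, 0.1157]
orientation: [[-0.972, -0.235, 0.001], [-0.235, 0.972, 0.0], [-0.001, 0.0, -1.0]]
contact_force: [0.2, 0.0, -0.3]
gripper_width: 0.0
grip_force: 0.0
t: 4.95
tool_pos: [0.5285, 0.0513, 0.1153]
orientation: [[-0.972, -0.235, 0.001], [-0.235, 0.972, 0.0], [-0.001, -0.0, -1.0]]
contact_force: [0.5, -0.1, -0.4]
gripper_width: 0.0001
grip_force: 0.0
```

View pics/top1.png

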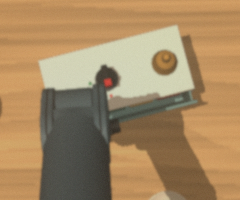

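The crop shows the gripper in front of the left half of the unit and the bin still leaning out a little. I keep pushing.

```bash
python3 -m handwheel '{"hand":[-1,-1,-1],"travel":[[-3,0,0],[-3,0,0],[-3,0,0]],"twist":[0,0,0]}'
python3 -m handwheel '{"hand":[-1,-1],"travel":[[-2,0,0],[-2,0,0]],"twist":[0,0]}'
python3 - <<'E'
from h import *
for c in("top","scene"):
  cams.camera(c);r=spot_point(c,"bin_front")[:1]
  for q in r:
    z=atz(c,q["position"],.134)*1000;print(c,q,.972*(z[0]-636)+.2347*(z[1]-15.5))
E
```

```text
t: 5.38
tool_pos: [0.5368, 0.0534, 0.1153]
orientation: [[-0.972, -0.235, -0.0], [-0.235, 0.972, -0.0], [0.0, -0.0, -1.0]]
contact_force: [-0.5, -0.4, 1.1]
gripper_width: 0.0003
grip_force: 0.7
t: 5.62
tool_pos: [0.5407, 0.0543, 0.1153]
orientation: [[-0.972, -0.235, 0.0], [-0.235, 0.972, -0.0], [-0.0, -0.0, -1.0]]
contact_force: [-0.9, -0.2, 0.7]
gripper_width: -0.0001
grip_force: 0.6
top {'position': [211.5, 327.5], 'conf': 0.8} -69.238323973237
scene {'position': [366.0, 461.1], 'conf': 0.65} 112.00875110756405
```

```bash
python3 -m handwheel '{"hand":[-1,-1],"travel":[[-2,0,0],[-2,0,0]],"twist":[0,0]}'
python3 -m handwheel '{"hand":[-1,-1],"travel":[[-1.5,0,0],[-1.5,0,0]],"twist":[0,0]}'
```

```text
t: 6.08
tool_pos: [0.5444, 0.0552, 0.1153]
orientation: [[-0.972, -0.235, -0.0], [-0.235, 0.972, -0.0], [0.0, 0.0, -1.0]]
contact_force: [-0.8, 0.4, 0.4]
gripper_width: 0.0
grip_force: 0.6
t: 6.32
tool_pos: [0.5474, 0.056, 0.1153]
orientation: [[-0.972, -0.235, 0.0], [-0.235, 0.972, -0.0], [-0.0, -0.0, -1.0]]
contact_force: [-0.4, 0.3, 0.9]
gripper_width: 0.0001
grip_force: 0.6
```

```bash
python3 -m handwheel '{"hand":[-1,-1],"travel":[[-1,0,0],[-1,0,0]],"twist":[0,0]}'
python3 -m handwheel '{"hand":[-1,-1],"travel":[[-1,0,0],[-1,0,0]],"twist":[0,0]}'
```

```text
t: 6.58
tool_pos: [0.5493, 0.0564, 0.1153]
orientation: [[-0.972, -0.235, -0.0], [-0.235, 0.972, -0.0], [0.0, -0.0, -1.0]]
contact_force: [-1.1, -0.4, 0.6]
gripper_width: 0.0001
grip_force: 0.6
t: 6.82
tool_pos: [0.5494, 0.0564, 0.115]
orientation: [[-0.972, -0.234, -0.004], [-0.234, 0.972, -0.001], [0.004, 0.0, -1.0]]
contact_force: [-7.7, -2.3, 5.8]
gripper_width: -0.0001
grip_force: 4.0
```

```bash
python3 -m handwheel '{"hand":[-1,-1,-1,-0.2,-0.2,-0.2,-0.2],"travel":[[0,0,0],[3,0,0],[20,0,0],[20,0,-30],[0,0,-35],[0,0,-35],[0,0,0]],"twist":[0,0,0,0,0,0,0]}'
python3 - <<'E'
from h import *
for c in("top","scene"):
  im=cams.camera(c);cv2.imwrite(f"pics/{c}2.png",cv2.resize((im[120:250,220:420] if c=="top" else im[220:370,200:400])[:,:,::-1],None,fx=3,fy=3,interpolation=2))
  for l,zz in(("bin_front",.136),("stud_flange",.164),("stud_base",.14)):
   for q in spot_point(c,l)[:1]:
    z=atz(c,q["position"],zz)*1000;print(c,l,q,z,.972*(z[0]-636)+.2347*(z[1]-15.5))
E
```

```text
t: 7.7
tool_pos: [0.512, 0.0472, 0.2181]
orientation: [[-0.972, -0.235, 0.007], [-0.235, 0.972, 0.002], [-0.007, -0.0, -1.0]]
contact_force: [0.1, -0.5, -0.4]
gripper_width: 0.0343
grip_force: 0.0
top bin_front {'position': [209.3, 322.2], 'conf': 0.69} [578.51971201 -13.80714996 136.        ] -62.74922801857344
top stud_flange {'position': [179.8, 306.3], 'conf': 0.85} [631.74801334  15.30358662 164.        ] -4.179029257853061
top stud_base {'position': [178.1, 307.2], 'conf': 0.88} [639.24651117  14.07172567 140.        ] 2.8203928707837185
scene bin_front {'position': [263.2, 301.3], 'conf': 0.63} [586.38310355 -19.25914141 136.        ] -56.38559383556189
scene stud_base {'position': [287.6, 306.4], 'conf': 0.77} [639.32061481  14.27642359 140.        ] 2.9404642148353055
```

View pics/scene2.png

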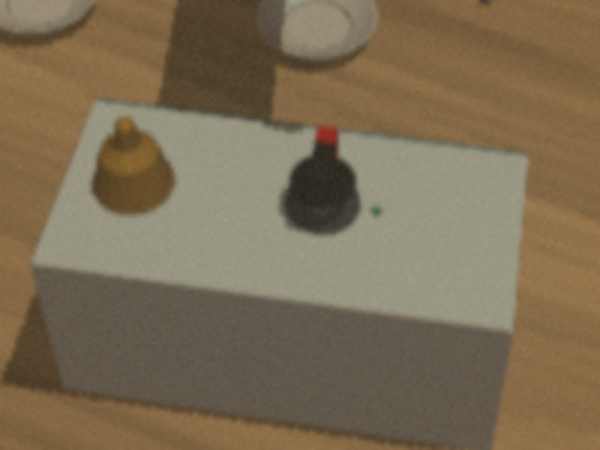

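View pics/top2.png

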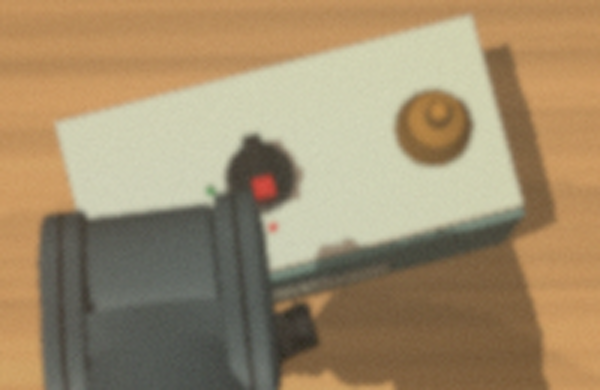

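The scene crop shows the bin shut flush along the front, with the head up and its red end forward at (327,135). The top crop agrees: the bin is flush at (400,235) and the head at (262,175). Now I move over the head.

```bash
python3 -m handwheel '{"hand":[-0.2,-0.2,-0.2,-0.2,-0.2],"travel":[[-38,-20,0],[-38,-20,0],[-38,-21,0],[0,0,0],[0,0,0]],"twist":[0,0,0,0,0]}'
python3 - <<'E'
from h import *
im=cams.camera("scene");cv2.imwrite("pics/scene3.png",cv2.resize(im[200:320,230:390,::-1],None,fx=4,fy=4,interpolation=2))
E
```

```text
t: 8.72
tool_pos: [0.6337, 0.0144, 0.2145]
orientation: [[-0.972, -0.235, -0.002], [-0.235, 0.972, 0.0], [0.002, 0.001, -1.0]]
contact_force: [0.5, 0.5, -0.4]
gripper_width: 0.0341
grip_force: 0.0
```

View pics/scene3.png

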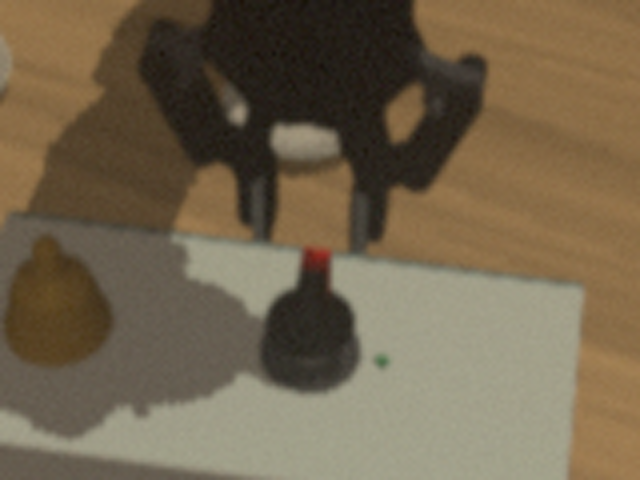

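The picture shows the fingertips straddling the bar, with tips at (250,262) and (243,360) and the bar at column 315. I go down around it.

```bash
python3 -m handwheel '{"hand":[-0.2,-0.2,-0.2,-0.2,-0.2],"travel":[[-4,0,12],[0,0,15],[0,0,12],[0,0,6],[0,0,2]],"twist":[0,0,0,0,0]}'
python3 -m handwheel '{"hand":[-0.6,-0.9,-1,-1,-1],"travel":[[0,0,0],[0,0,0],[0,0,0],[0,0,0],[0,0,0]],"twist":[0,0,0,0,0]}'
```

```text
t: 9.4
tool_pos: [0.6382, 0.0151, 0.1678]
orientation: [[-0.972, -0.235, -0.001], [-0.235, 0.972, -0.0], [0.001, 0.0, -1.0]]
contact_force: [0.7, 0.2, 0.4]
gripper_width: 0.0339
grip_force: 0.0
t: 10.02
tool_pos: [0.6387, 0.0151, 0.1687]
orientation: [[-0.972, -0.235, 0.001], [-0.235, 0.972, -0.0], [-0.001, -0.0, -1.0]]
contact_force: [-0.0, -0.0, 1.9]
gripper_width: 0.0103
grip_force: 61.0
```

```bash
for i in 1; do :; done; python3 -m handwheel '{"hand":[-1,-1,-1],"travel":[[0,0,1],[0,0,1],[0,0,0]],"twist":[0,0,0]}' | grep -E "t:|tool|contact"
python3 -m handwheel '{"hand":[-1,-1],"travel":[[0,0,1],[0,0,0]],"twist":[0,0]}'| grep -E "t:|tool|contact"
```

```text
t: 10.4
tool_pos: [0.6387, 0.015, 0.1664]
contact_force: [1.5, -0.6, 3.3]
t: 10.65
tool_pos: [0.6387, 0.0151, 0.1654]
contact_force: [2.3, -1.0, 3.5]
```

```bash
python3 -m handwheel '{"hand":[-1,-1],"travel":[[0,0,1],[0,0,0]],"twist":[0,0]}'| grep -E "tool|contact"
```

```text
tool_pos: [0.6387, 0.0151, 0.1644]
contact_force: [1.0, -0.7, 4.1]
```

```bash
python3 -m handwheel '{"hand":[-1,-1],"travel":[[0,0,1],[0,0,0]],"twist":[0,0]}'| grep -E "tool|contact"
```

```text
tool_pos: [0.6387, 0.0151, 0.1634]
contact_force: [1.8, -0.5, 2.8]
```

```bash
python3 -m handwheel '{"hand":[-1,-1],"travel":[[0,0,1],[0,0,0]],"twist":[0,0]}'| grep -E "tool|contact"
```

```text
tool_pos: [0.6387, 0.0151, 0.1624]
contact_force: [2.0, -0.7, 4.5]
```

```bash
python3 -m handwheel '{"hand":[-1,-1],"travel":[[0,0,1],[0,0,0]],"twist":[0,0]}'| grep -E "tool|contact"
```

```text
tool_pos: [0.6386, 0.0151, 0.1613]
contact_force: [2.7, -1.5, 4.3]
```

```bash
python3 -m handwheel '{"hand":[-1,-1],"travel":[[0,0,1],[0,0,0]],"twist":[0,0]}'| grep -E "tool|contact"
```

```text
tool_pos: [0.6386, 0.0151, 0.1603]
contact_force: [2.5, -1.3, 4.9]
```

```bash
python3 -m handwheel '{"hand":[-1,-1],"travel":[[0,0,1],[0,0,0]],"twist":[0,0]}'| grep -E "tool|contact"
```

```text
tool_pos: [0.6387, 0.0151, 0.1594]
contact_force: [3.0, -0.6, 5.8]
```

```bash
python3 -m handwheel '{"hand":[-1,-1],"travel":[[0,0,1],[0,0,0]],"twist":[0,0]}'| grep -E "tool|contact"
```

```text
tool_pos: [0.6386, 0.0151, 0.1584]
contact_force: [3.0, -2.2, 5.1]
```

```bash
python3 -m handwheel '{"hand":[-1,-1],"travel":[[0,0,0.7],[0,0,0]],"twist":[0,0]}'| grep -E "tool|contact"
```

```text
tool_pos: [0.6387, 0.0151, 0.1578]
contact_force: [1.6, -1.5, 4.8]
```

```bash
python3 -m handwheel '{"hand":[-1,-1],"travel":[[0,0,1],[0,0,0]],"twist":[0,0]}'| grep -E "tool|contact"
```

```text
tool_pos: [0.6387, 0.0151, 0.1572]
contact_force: [0.8, -1.4, 8.7]
```

```bash
python3 -m handwheel '{"hand":[-1,-1],"travel":[[0,0,1],[0,0,0]],"twist":[0,0]}'| grep -E "tool|contact"
```

```text
tool_pos: [0.6388, 0.0151, 0.1572]
contact_force: [-2.0, -0.8, 15.9]
```

The stop is at z = 0.1572, about 11.5 mm down. I ease off slightly and turn.

```bash
python3 -m handwheel '{"hand":[-1,-1,-1,-1,-1],"travel":[[0,0,-1.1],[0,0,0],[0,0,0],[0,0,0],[0,0,0]],"twist":[0,5,5,5,5]}'
```

```text
t: 13.78
tool_pos: [0.6387, 0.0151, 0.1573]
orientation: [[-0.993, 0.115, 0.001], [0.115, 0.993, 0.0], [-0.001, 0.0, -1.0]]
contact_force: [1.6, -0.9, 7.3]
gripper_width: 0.0104
grip_force: 61.8
```

```bash
python3 -m handwheel '{"hand":[-1,-1,-1,-1,-1,-1,-1,-1],"travel":[[0,0,0],[0,0,0],[0,0,0],[0,0,0],[0,0,0],[0,0,0],[0,0,0],[0,0,0]],"twist":[9,9,9,9,9,9,9,0]}'
python3 - <<'E'
from h import *
s=telemetry.state();print(s["ft_torque"],s["contact_force"])
E
```

```text
t: 14.78
tool_pos: [0.6386, 0.0149, 0.1572]
orientation: [[-0.349, 0.937, 0.0], [0.937, 0.349, -0.0], [-0.001, 0.0, -1.0]]
contact_force: [1.4, -2.4, 8.8]
gripper_width: 0.0108
grip_force: 62.0
[-0.43413128 -0.19739333 -0.03298839] [ 1.37305954 -2.36706477  8.7628151 ]
```

```bash
python3 -m handwheel '{"hand":[-1,-1,-1,-1],"travel":[[0,0,0],[0,0,0],[0,0,0],[0,0,0]],"twist":[4,4,1,0]}'
python3 - <<'E'
from h import *
s=telemetry.state();print(s["ft_torque"],s["contact_force"])
E
```

```text
t: 15.28
tool_pos: [0.6386, 0.0149, 0.1572]
orientation: [[-0.2, 0.98, 0.0], [0.98, 0.2, -0.0], [-0.0, 0.0, -1.0]]
contact_force: [1.2, -1.5, 8.8]
gripper_width: 0.0106
grip_force: 62.0
[-0.46011499 -0.27496436  0.01344128] [ 1.24635781 -1.52669706  8.79874213]
```

```bash
python3 -m handwheel '{"hand":[-1,-1,-1],"travel":[[0,0,-0.7],[0,0,-0.7],[0,0,0]],"twist":[0,0,0]}'
python3 -m handwheel '{"hand":[-0.7,-0.4,-0.2,-0.2,-0.2,-0.2,-0.2,-0.2,-0.2],"travel":[[0,0,0],[0,0,0],[0,0,0],[0,0,0],[0,0,-10],[0,0,-20],[0,0,-30],[0,0,-40],[0,0,-30]],"twist":[0,0,0,0,0,0,0,0,0]}'
python3 -m handwheel '{"hand":[-0.2,-0.2,-0.2,-0.2,-0.2],"travel":[[0,-35,-10],[0,-35,0],[0,-35,0],[0,-35,0],[0,0,0]],"twist":[0,0,0,0,0]}'
python3 - <<'E'
from h import *
a=cv2.resize(cams.camera("scene")[220:370,200:400],None,fx=3,fy=3);b=cv2.resize(cams.camera("top")[110:260,220:320],None,fx=2,fy=2)
c=np.zeros((450,800,3),np.uint8);c[:,:600]=a;c[:300,600:]=b;cv2.imwrite("pics/end.png",c[:,:,::-1])
E
```

```text
t: 15.65
tool_pos: [0.6385, 0.0149, 0.1583]
orientation: [[-0.2, 0.98, 0.0], [0.98, 0.2, -0.0], [-0.0, 0.0, -1.0]]
contact_force: [2.9, -1.7, 5.4]
gripper_width: 0.0104
grip_force: 61.5
t: 16.77
tool_pos: [0.6391, 0.0148, 0.2917]
orientation: [[-0.2, 0.98, 0.003], [0.98, 0.2, 0.0], [-0.0, 0.003, -1.0]]
contact_force: [-0.3, 0.2, 0.2]
gripper_width: 0.0345
grip_force: 0.0
t: 17.4
tool_pos: [0.4997, -0.0138, 0.2995]
orientation: [[-0.199, 0.98, 0.001], [0.98, 0.199, 0.002], [0.002, 0.001, -1.0]]
contact_force: [0.3, 0.6, 0.3]
gripper_width: 0.0345
grip_force: 0.0
```

View pics/end.png

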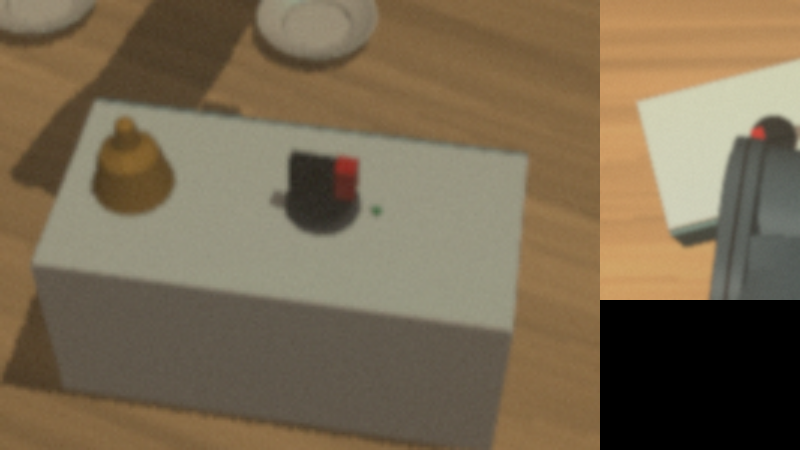

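The picture shows the head down with its red end at (346,175), pointing to the unit's left. The bin is shut and the bell is where it was.

```bash
python3 -c "
from station import ticket
print(ticket.hand_in())"
```

```text
the job is handed in; nothing more can be done
None
```

I pushed the bin shut, pressed the head to its stop about 11.5 mm down and turned it about 92° clockwise. I then let go, and the last picture shows it down with its red end to the left. The job is handed in at about 17 s; no verdict was shown.

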